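# Tighten a bearing lock ring with a pin spanner

### The arm

A 7-joint arm with a two-finger parallel gripper is mounted at the origin on a cart in front of the work surface, level with it; the furniture and walls round the work are solid. World frame = base frame: x ahead of the robot, y to its left, z up, the work surface at z = 0. Lengths are in mm, angles in rad, forces in N, time in s.
With the tool pointing down it reaches from about 375 to 925 mm from the base axis. Payload 3.1 kg.
Tool frame: the origin (TCP) lies at the very end of the fingers, on their centre line; the grasp point (between the pads) lies 19 mm behind it (bot.grip_point_offset is the distance from the TCP to the grasp point, in mm); z points along the fingers, y is the line along which they close (so a half turn about z gives the same grasp; the last joint's range is limited). The gripper opens to 85 mm and grips with 20 to 120 N. Pads are 22 mm wide; open, the fingers measure 114 mm over their backs; the gripper's body (76 mm by 85 mm) begins 54 mm behind the grasp point. The pads swing forward as they close: fully open they stand 13 mm farther back than shut.
Start: joints at [1.114, 0.383, 0.044, 1.598, -0.018, 1.161, -0.05], TCP at [228.268, -608.602, 208.169] pointing down, gripper open.
Joint ranges: [-2.61, 2.61], [-0.41, 2.15], [-1.48, 1.57], [0, 2.5], [-1.57, 4.71], [0.05, 1.97], [-2.85, 2.85]. Speed limits (rad/s): [2.79, 2.79, 3.14, 3.14, 3.14, 3.14, 3.14].

### API

Orientations are given as a rotation vector (axis times angle).
In Python, from plant import bot gives the robot as it stands. The module is installed in compiled form; this text tells all that it offers.
- The arm moves only by the tool carry_out, never from a script. Its arguments are lists of equal length, an entry for each row: "slide": the shift along the tool's x, y, z in m, a list of three; "spin": the turn about the tool's z in rad. A call has 1 to 12 rows; each row is the pose to reach, as a shift and turn from the pose commanded when the call began, along the tool's axes at that moment; what a row does not reach only later rows make up. A row lasts 1/8 s, in which the tool goes at most 62.5 mm and 10.7 degrees, less where a joint would pass 70% of its speed; a pose out of reach is approached as far as the arm can. A call with a gripper value outside its range is refused whole. "gripper" is the opening in per cent of the stroke, from 0 (shut) to 100 (fully open), set as the call begins (left out, the last holds). The fingers move at their own pace and stop on an object; "newtons" is the grip in N (left out, the last holds). Time passes only in rows, so rows that repeat a pose let the fingers close. It gives the time, the measured TCP pose, the force, the opening and the grip force at its end, in the units of the state.
- bot.state(): the state, without advancing time (a new reading comes with each control period).
- bot.grab_frame(name): name is "scene" or "side" or "wrist"; returns the picture (420x560x3 uint8, red, green, blue); there is no depth.
- bot.calibration(name): a dict with "fx", "fy", "cx", "cy" (pixels), "rvec" (rotation vector, rad) and "tvec" (3), from world to camera coordinates, as OpenCV has them. Camera axes: x right, y down, z forward; pixel columns grow to the right and rows downward; lengths in mm; the calibration is good to about 2 mm. A picture is of the moment at which its call begins: read the wrist's pose just before it. calibration takes no time and is no camera call; for the wrist camera it gives the pose at the moment of the call.
- bot.hand_in(): hands the job in; it is judged then, once.
The state is a dict: "time_s": time; "joint_pos": joint angles; "joint_velocities": joint speeds; "joint_torque": joint torques, N m; "tcp_pos": TCP position; "tool_rot": TCP orientation; "ft_force": force on the tool from outside, world axes, zero at the start; "ft_torque": the same for the moment, N m; "width": finger opening in mm; "finger_force": force on a finger pad.
Only numpy, scipy, OpenCV 4.12 (cv2) and the standard library are available. Lean on these libraries where they do the work, as an engineer would, in place of code of your own. Each camera call takes 0.05 s, during which the arm holds its last target. There are 200 camera calls.

### The job

The brass lock ring in the aluminium bearing housing is still loose. Take the two-prong pin spanner with the blue handle from its red stand, rest it lightly on the ring and feel for the holes until both prongs are fully in two opposite holes before you turn the ring, then turn the ring clockwise (seen from above) until it comes up against its stop, without forcing it. Afterwards put the spanner back upright in its stand; turn the ring with the spanner only, and leave the other things on the bench where they are.

Things in the scene. Friction and masses are not known exactly. Their poses are not given: they have to be found in the camera images.
- ring_face (a point): Centre of the upper face of the brass lock ring (62 mm across, 12 mm thick) at rest, 48 mm above the bench, z up along the ring's axis; the face stands 4 mm proud of the housing. The ring has four 8 mm through holes, 90 degrees apart, centres 20 mm from its axis. This point's orientation is the housing's and does NOT tell where the holes are: they may lie at any angle.
- lock_ring (a joint): Clockwise turn of the lock ring seen from above, rad: 0 = loose end, 0.9 = tight against its firm stop; starts at 0 to 0.15, stays where left, does not tell the holes' angle. 0.25 N m turns it (lightly pressed prongs slide over its face without carrying it along); 0.5 N m at the stop is plenty, 1 N m is forcing. A spring below lets it sink 3 mm, from 2 to 8 N, then it is solid.
- hub: The bearing housing, fixed to the bench, with all it carries (lock ring too): a dark steel plate 110 x 110 x 10 mm with four screws (heads 6 mm high), on it an aluminium cylinder 86 mm across (92 at its foot) that ends 44 mm above the bench. Origin: centre of the plate's underside, below ring_face.
- spanner_grip (a point): Centre of the upright pin spanner's blue handle block with black grooves: 40 mm along this point's x, 18 mm along y (grasp it across these), 42 mm high; z points up along the spanner. Below the block: a neck 18 mm across and 17 mm long, then a dark disc 60 mm across, 10 mm thick, whose underside lies 47 mm below this point, and the prongs, whose tips lie 57 mm below it.
- prong_tips (a point): Point midway between the tips of the spanner's two round prongs (ends slightly chamfered), on its axis; axes as spanner_grip. The prongs are 6 mm thick, stick out 10 mm from the disc and stand 20 mm either side of the axis along x. Fully in the ring, the disc lies on the ring's face and this point is 10 mm below that face.
- spanner: The two-prong pin spanner, about 0.2 kg; at the start it stands upright in its stand. Origin: the same point as prong_tips.
- stand_seat (a point): Centre of the upper face of the spanner's round red stand, fixed, 16 mm above the bench: a ring 82 mm in outer and 54 mm in inner diameter on a black foot 93 mm across. The spanner's disc lies flat on it with the prongs hanging inside, at any angle about the upright axis; prong_tips is then 10 mm below this point.
- tape: Bystander: black roll of tape, 70 mm across, 19 mm high, flat on the bench; origin at the centre of its underside.
- bearing: Bystander: ball bearing, 47 mm across, 14 mm high, flat on the bench; origin at the centre of its underside.
- nut: Bystander: hexagon nut, 27 mm across, 13 mm high; origin at the centre of its underside.
- pliers: Bystander: pliers with red handles, 170 x 50 x 12 mm, flat on the bench; origin at the centre of the underside.

How it is judged (in metres and radians):
On the way, in this order (a step that is already met when the one before it is completed fails the run):
1. both prongs at least 6 mm deep in two opposite holes (spanner upright, centred on the ring) before the ring has been turned beyond 0.3 rad (z of prong_tips in the frame of ring_face below -0.006 m and horizontal distance between prong_tips and ring_face below 0.005 m and angle between spanner's own z axis and vertical below 0.12 rad and value of joint lock_ring below 0.3 rad), for 0.1 s.
2. with the prongs still in, the ring is turned clockwise to its stop (0.87 rad or more) (value of joint lock_ring above 0.87 rad and z of prong_tips in the frame of ring_face below -0.003 m), for 0.1 s.
At the end, for the whole second after the job is handed in: The lock ring is tight (within 0.04 rad of its stop at 0.9), and the spanner stands released and at rest, upright within 0.08 rad, in its stand: prong tips at least 7 mm below the stand's upper face and within 7 mm of its centre (value of joint lock_ring above 0.86 rad and horizontal distance between prong_tips and stand_seat below 0.007 m and z of prong_tips in the frame of stand_seat below -0.007 m and angle between spanner's own z axis and vertical below 0.08 rad and linear speed of spanner below 0.02 m/s and contact force between the fingers and spanner below 0.1 N); the robot touches nothing.
It fails at once if the prongs are pressed hard on the ring before it is turned: more than 35 N between spanner and housing while the ring is below 0.3 rad (contact force between spanner and hub above 35 N and value of joint lock_ring below 0.3 rad).
It fails at once if the spanner is forced: more than 60 N in all between the spanner and the housing with its ring (contact force between spanner and hub above 60 N).
It fails at once if the housing or ring is pushed with the fingers or the arm instead of the spanner (more than 3 N) (contact force between any of the fingers, the arm and hub above 3 N).
It fails at once if a bystander is moved by more than 30 mm (distance of any of tape, bearing, nut, pliers from where it was at the start of the episode above 0.03 m).
It also fails if it takes over 72 s, if anything falls off the work surface, if the arm or the gripper's body presses on something with over 40 N, if the wrist force passes 120 N, or if a joint passes its speed limit or range.

## Working session

There is one attempt and no reset: what is moved stays moved. The work goes in short steps, Python scripts to look and compute and a tool call to move; the robot and the scene stay as the last step left them, time stands still between calls to the robot, and variables do not carry over. Pictures are saved under pics/ and viewed, at most 10 in all, crops included, and the job is handed in when it is done.

Besides the shell and the picture viewer there is one more tool, called after "Emit:" as name([rows], argument=value, ...), one row to a line, values as JSON. carry_out: Moves the arm, as the interface text tells. Its arguments: {"type":"object","properties":{"slide":{"type":"array"},"spin":{"type":"array"},"gripper":{"type":"number"},"newtons":{"type":"number"}},"required":["slide","spin"]}

```bash
mkdir -p pics; cat > h.py <<'E'
import numpy as np,cv2
from plant import bot
def cal(n):
    c=bot.calibration(n);K=np.array([[c['fx'],0,c['cx']],[0,c['fy'],c['cy']],[0,0,1.]])
    return K,cv2.Rodrigues(np.array(c['rvec'],float))[0],np.array(c['tvec'],float)
def ray(C,u,v,z):
    K,R,t=C;o=-R.T@t;d=R.T@np.linalg.inv(K)@np.array([u,v,1.]);return o+d*(z-o[2])/d[2]
def shot(n,f):
    C=cal(n);im=bot.grab_frame(n);cv2.imwrite('pics/'+f+'.png',im[:,:,::-1]);np.savez('pics/'+f,im=im,K=C[0],R=C[1],t=C[2]);return C,im
def load(f):
    d=np.load('pics/'+f+'.npz');return (d['K'],d['R'],d['t']),d['im']
E
python3 - <<'E'
from h import *
for n in ['scene','side','wrist']:
    C,im=shot(n,n+'0');print(n,(-C[1].T@C[2]).round(),C[0][0,0])
a=[cv2.imread(f'pics/{n}0.png') for n in ['scene','side']]
s=bot.state();print(s['tcp_pos'],s['tool_rot'],s['ft_force'],s['time_s'],s['width'])
E
```

```text
scene [ 810. -647.  747.] 393.0137892845711
side [ 464. -898.  576.] 397.4393816178289
wrist [ 291. -584.  372.] 313.10850555429226
[ 227.97204273 -607.86087667  207.04474733] [-3.08910466e+00 -5.60336020e-01  7.74119364e-04] [-0.43954214  0.0505336   0.10124269] 0.15 85.24263564062578
```

View pics/scene0.png

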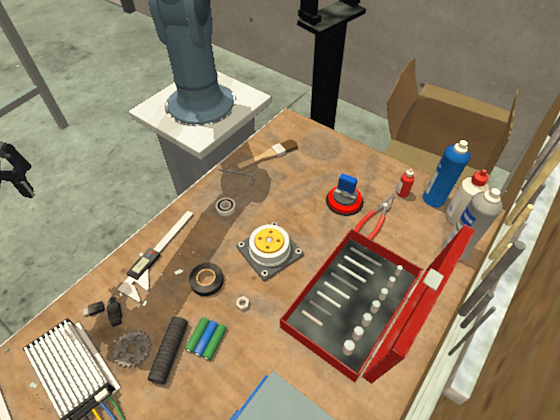

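View pics/side0.png

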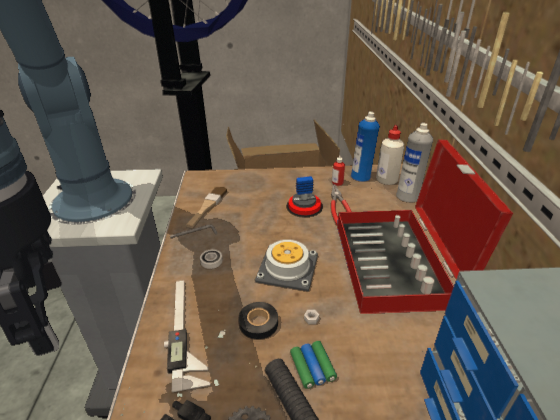

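The scene view shows the ring at (269,240), the blue handle at (347,183) and the stand at (345,200). In the side view they are at (288,252), (304,186) and (305,203).

```bash
cat > m.py <<'E'
from h import *
def blob(m,near):
    n,l,s,c=cv2.connectedComponentsWithStats(m.astype(np.uint8));
    i=min([i for i in range(1,n) if s[i,4]>25],key=lambda i:np.hypot(*(c[i]-near)))
    return l==i,c[i],s[i]
def masks(im):
    hsv=cv2.cvtColor(im,cv2.COLOR_RGB2HSV);h,s,v=[hsv[...,i].astype(int) for i in range(3)]
    return dict(red=((h<8)|(h>172))&(s>150)&(v>70),blue=(h>100)&(h<125)&(s>130)&(v>40),brass=(h>17)&(h<30)&(s>130)&(v>130))
def circ(C,m,z):
    p=max(cv2.findContours(m.astype(np.uint8),0,2)[0],key=len)[:,0]
    P=np.array([ray(C,u,v,z)[:2] for u,v in cv2.convexHull(p)[:,0]]);
    return cv2.minEnclosingCircle(P.astype(np.float32))
E
python3 - <<'E'
from m import *
for n,r,s,b in [('scene0',(269,240),(345,203),(347,183)),('side0',(288,252),(305,205),(304,186))]:
    C,im=load(n);M=masks(im)
    m,c,st=blob(M['brass'],r);print('brass',c,st,circ(C,m,48))
    m,c,st=blob(M['red'],s);print('red',c,st,circ(C,m,16), circ(C,m,8))
    m,c,st=blob(M['blue'],b);print('blue',c,st,ray(C,*c,63))
    q=cv2.minAreaRect(np.argwhere(m)[:,::-1].astype(np.float32));
ims=[]
for n,(x,y) in [('scene0',(230,150)),('side0',(240,160))]:
    im=cv2.imread(f'pics/{n}.png')[y:y+130,x:x+130];ims.append(cv2.resize(im,(400,400),interpolation=cv2.INTER_CUBIC))
cv2.imwrite('pics/c0.png',np.hstack(ims))
E
```

```text
brass [268.82958801 240.32022472] [255 228  29  25 534] ((502.5062255859375, -295.5369873046875), 31.682266235351562)
red [344.30174564 203.07481297] [328 186  35  28 401] ((561.0939331054688, -74.88907623291016), 45.72373580932617) ((558.3660888671875, -68.62227630615234), 46.22413635253906)
blue [346.98084291 183.16475096] [338 174  19  20 261] [556.25327195 -68.73735029  63.        ]
brass [287.04572565 252.41153082] [272 242  31  22 503] ((500.84112548828125, -296.7262268066406), 32.20612335205078)
red [304.30153846 207.32      ] [288 195  34  21 325] ((558.7308349609375, -81.57230377197266), 48.12443542480469) ((560.0784912109375, -69.9096908569336), 48.8120231628418)
blue [304.38  184.892] [297 177  16  18 250] [557.29645607 -68.42438517  63.        ]
```

View pics/c0.png

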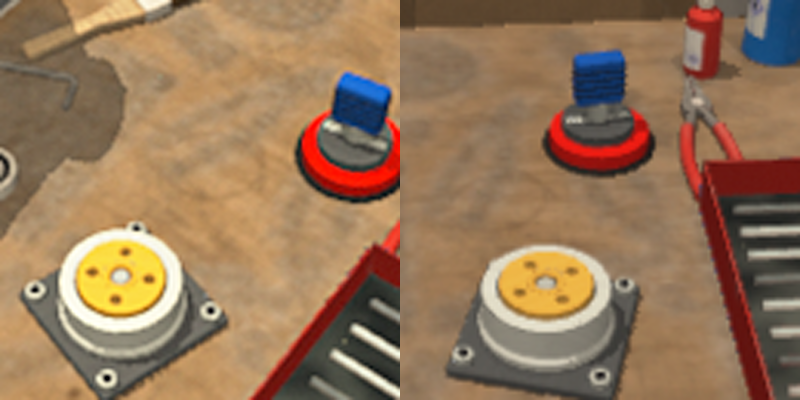

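The crop shows the ring's four holes and the upright handle, with its wide face roughly along world x. I'm moving above it for a close look.

Emit:
carry_out([
  [0.036,-0.031,0],
  [0.072,-0.062,0],
  [0.108,-0.093,0],
  [0.143,-0.124,0],
  [0.179,-0.155,0],
  [0.215,-0.185,0],
  [0.251,-0.216,0],
  [0.286,-0.247,0],
  [0.322,-0.278,0],
  [0.358,-0.309,0],
  [0.394,-0.34,0],
  [0.43,-0.371,0],
], spin=[0,0,0,0,0,0,0,0,0,0,0,0])

```text
time_s: 1.65
tcp_pos: [500.9, -108.9, 208.0]
tool_rot: [3.091, 0.56, -0.0]
ft_force: [0.3, -0.9, 1.0]
width: 85.4
finger_force: 0.0
```

```bash
python3 - <<'E'
from m import *
s=bot.state();print(s['tcp_pos'],s['tool_rot'],s['time_s'],s['joint_pos'])
C,im=shot('wrist','w1');print((-C[1].T@C[2]).round(1),C[1].round(3))
E
```

```text
[ 500.87390495 -108.89277718  208.01956176] [ 3.09107327e+00  5.60360206e-01 -3.24420485e-04] 1.65 [ 0.4696476   0.14532249 -0.36279794  1.90890583  0.05798534  1.09754507
 -1.12823356]
[563.7 -84.8 372.9] [[ 0.351 -0.936 -0.   ]
 [-0.903 -0.339  0.265]
 [-0.249 -0.093 -0.964]]
```

View pics/w1.png

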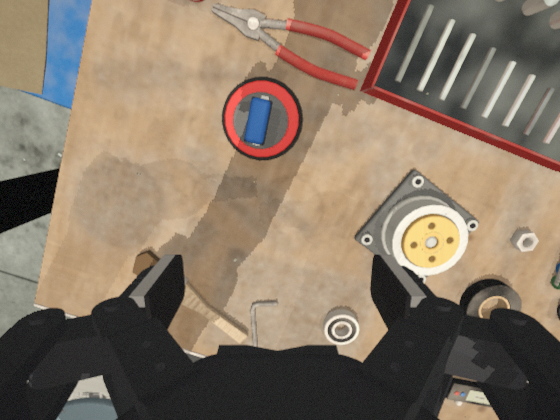

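The wrist view shows the handle at (258,120), the stand at (262,118) and the ring at (431,242). The ring's holes are visible around it at about 20 px.

```bash
cat > n.py <<'E'
from m import *
def ringm(C,im,near):
    m,c,st=blob(masks(im)['brass'],near);(cx,cy),r=circ(C,m,48)
    h=cv2.convexHull(np.argwhere(m)[:,::-1].astype(np.int32));f=np.zeros(m.shape,np.uint8);cv2.fillPoly(f,[h],1)
    f=cv2.erode(f,np.ones((3,3)));g=cv2.cvtColor(im,cv2.COLOR_RGB2GRAY)
    hm=(f>0)&(im[...,0]<165)
    n,l,s,cc=cv2.connectedComponentsWithStats(hm.astype(np.uint8));print('ring',cx,cy,r)
    for i in range(1,n):
        if s[i,4]>5:
            p=ray(C,*cc[i],47)[:2]-[cx,cy];print('  hole',s[i,4],np.hypot(*p).round(1),np.degrees(np.arctan2(p[1],p[0])).round(1))
def blues(C,im,near,z):
    m,c,st=blob(masks(im)['blue'],near)
    P=np.array([ray(C,u,v,z)[:2] for v,u in np.argwhere(m)],np.float32)
    (c,s,a)=cv2.minAreaRect(P);print('blue',c,s,a);
E
python3 - <<'E'
from n import *
C,im=load('w1');ringm(C,im,(431,242));blues(C,im,(258,120),84)
m,c,st=blob(masks(im)['red'],(262,118));print('red',circ(C,m,16),circ(C,m,8))
E
```

```text
ring 518.3739013671875 -282.010009765625 4.044286251068115
  hole 12 0.9 -105.2
blue (556.4296264648438, -68.29869079589844) (38.56755447387695, 17.524410247802734) 8.476325988769531
red ((557.5244140625, -68.15872192382812), 41.08152389526367) ((557.3868408203125, -67.78639221191406), 42.00239562988281)
```

```bash
python3 - <<'E'
from n import *
C,im=load('w1')
hsv=cv2.cvtColor(im,cv2.COLOR_RGB2HSV)
for p in [(431,225),(420,250),(431,260),(431,242),(414,245),(435,226),(450,240),(427,258)]:print(p,im[p[1],p[0]],hsv[p[1],p[0]])
m=((hsv[...,1]>150)&(hsv[...,2]>150)&(hsv[...,0]>12)&(hsv[...,0]<32)).astype(np.uint8)
b,c,st=blob(m,(427,258));b=cv2.morphologyEx(b.astype(np.uint8),3,np.ones((5,5)));print(st)
(cx,cy),r=circ(C,b>0,48);print(cx,cy,r)
cr=im[200:285,385:475,::-1];cv2.imwrite('pics/c1.png',cv2.resize(cr,None,fx=6,fy=6,interpolation=2))
E
```

```text
(431, 225) [150 118  67] [ 18 141 150]
(420, 250) [251 223 141] [ 22 112 251]
(431, 260) [156 124  72] [ 19 137 156]
(431, 242) [232 229 214] [ 25  20 232]
(414, 245) [149 117  63] [ 19 147 149]
(435, 226) [222 185 110] [ 20 129 222]
(450, 240) [145 113  67] [ 18 137 145]
(427, 258) [246 214 134] [ 21 116 246]Traceback (most recent call last):
  File "<stdin>", line 6, in <module>
  File "m.py", line 4, in blob
    i=min([i for i in range(1,n) if s[i,4]>25],key=lambda i:np.hypot(*(c[i]-near)))
ValueError: min() iterable argument is empty
```

```bash
cat > r.py <<'E'
from n import *
def ring2(C,im,near):
    hsv=cv2.cvtColor(im,cv2.COLOR_RGB2HSV)
    m=((hsv[...,1]>80)&(hsv[...,2]>200)&(hsv[...,0]>15)&(hsv[...,0]<32)).astype(np.uint8)
    b,c,st=blob(m,near);(cx,cy),r=circ(C,b,48);print('ring',st,cx,cy,r)
    f=np.zeros(b.shape,np.uint8);cv2.fillPoly(f,[cv2.convexHull(np.argwhere(b)[:,::-1].astype(np.int32))],1)
    hm=(f>0)&(im[...,0]<200);n,l,s,cc=cv2.connectedComponentsWithStats(hm.astype(np.uint8))
    A=[]
    for i in range(1,n):
        p=ray(C,*cc[i],47)[:2]-[cx,cy]
        if s[i,4]>5 and 15<np.hypot(*p)<25: A.append(p);print('  hole',s[i,4],np.hypot(*p).round(1),np.degrees(np.arctan2(p[1],p[0])).round(1))
    print('holes mean',np.mean(A,0)+[cx,cy], np.degrees(np.angle(np.mean([((a[0]+1j*a[1])/abs(a[0]+1j*a[1]))**4 for a in A]))/4))
E
python3 - <<'E'
from r import *
C,im=load('w1');ring2(C,im,(431,242))
for n,p in [('scene0',(269,240)),('side0',(288,252))]:
    C,im=load(n);ring2(C,im,p)
E
```

```text
ring [ 404  216   55   52 1963] 501.0500793457031 -290.7860412597656 30.791330337524414
  hole 36 18.9 26.6
  hole 33 20.7 -63.2
  hole 34 19.3 121.1
  hole 31 20.9 -149.5
holes mean [ 500.62660661 -291.79249919] 28.7484227709269
ring [254 228  30  24 509] 500.8702697753906 -294.26885986328125 31.17441177368164
  hole 8 20.0 -153.9
  hole 6 20.2 29.4
  hole 8 18.9 -61.3
holes mean [ 503.76817813 -299.43752607] 28.04601466984755
ring [272 242  31  20 436] 501.2203063964844 -294.31396484375 31.358591079711914
  hole 6 21.5 116.0
  hole 7 20.6 33.4
  hole 8 19.4 -156.2
  hole 8 18.4 -60.5
holes mean [ 500.97491662 -292.61265267] 28.176818782092738
```

Ring centre is about (501,-292), with holes at about 28.5° (mod 90°). The handle is at (556.5,-68.4) with yaw about 8.5°. Next I'm going down over the handle.

Emit:
carry_out([
  [0.022,-0.006,0.03],
  [0.044,-0.012,0.06],
  [0.066,-0.018,0.08],
  [0.066,-0.018,0.11],
  [0.066,-0.018,0.14],
  [0.066,-0.018,0.155],
  [0.066,-0.018,0.162],
  [0.066,-0.018,0.162],
], spin=[0.07,0.14,0.21,0.21,0.21,0.21,0.21,0.21])

```text
time_s: 2.7
tcp_pos: [556.3, -70.3, 46.4]
tool_rot: [3.133, 0.233, 0.0]
ft_force: [0.4, 0.3, 0.9]
width: 85.3
finger_force: 0.0
```

Emit:
carry_out([
  [0,0,0],
  [0,0,0],
  [0,0,0],
  [0,0,0],
  [0,0,0],
  [0,0,0],
], spin=[0,0,0,0,0,0], gripper=0, newtons=70)

```text
time_s: 3.45
tcp_pos: [556.4, -70.0, 46.6]
tool_rot: [-3.133, -0.234, -0.001]
ft_force: [-0.9, 0.3, 3.6]
width: 16.2
finger_force: 72.0
```

```bash
python3 - <<'E'
from r import *
s=bot.state();print(s)
C,im=shot('wrist','w2')
E
```

```text
{'time_s': 3.45, 'joint_pos': array([ 0.33073081,  0.44078742, -0.33069504,  1.92005255,  0.1922303 ,
        0.81061313, -1.52530929]), 'joint_velocities': array([-0.00017559,  0.0002051 ,  0.0002344 ,  0.0002435 ,  0.00028048,
       -0.00127596,  0.00111311]), 'joint_torque': array([ 3.45751103e-01, -3.77948964e+01, -2.40110278e+00, -1.87399203e+01,
        1.33586931e-01, -2.33193850e-01,  1.55818881e-02]), 'tcp_pos': array([556.38296513, -69.98188831,  46.61711316]), 'tool_rot': array([-3.13284860e+00, -2.33907854e-01, -8.48473189e-04]), 'ft_force': array([-0.89614364,  0.33543119,  3.57664348]), 'ft_torque': array([ 0.01749585,  0.1330844 , -0.0436357 ]), 'finger_force': 71.98112368583679, 'width': 16.195651861577637}
```

View pics/w2.png

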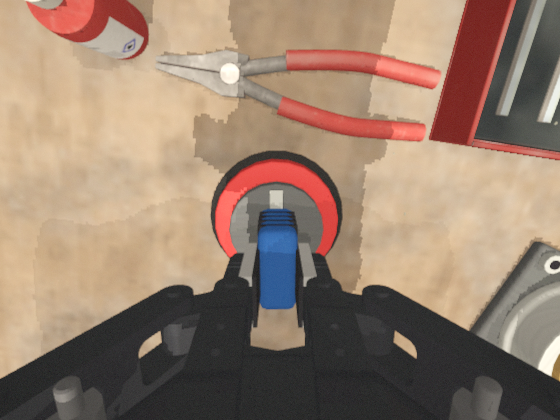

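The spanner is gripped. I'll lift it, turn it to the hole angle, and stop short of the ring to look.

Emit:
carry_out([
  [0,0,-0.01],
  [0,0,-0.04],
  [0,0,-0.075],
  [-0.015,0.022,-0.094],
  [-0.04,0.06,-0.094],
  [-0.066,0.098,-0.094],
  [-0.092,0.138,-0.094],
  [-0.118,0.177,-0.094],
  [-0.14,0.21,-0.094],
  [-0.153,0.229,-0.094],
  [-0.158,0.237,-0.094],
  [-0.158,0.237,-0.094],
], spin=[0,0,0,-0.05,-0.1,-0.15,-0.2,-0.25,-0.3,-0.349,-0.349,-0.349])

```text
time_s: 5.0
tcp_pos: [434.6, -327.9, 139.9]
tool_rot: [-3.045, -0.771, 0.0]
ft_force: [-0.1, -0.6, -2.4]
width: 16.3
finger_force: 71.4
```

```bash
python3 - <<'E'
from r import *
s=bot.state();print(s['time_s'],s['tcp_pos'],s['tool_rot'],s['ft_force'],s['ft_torque'],s['width'])
C,im=shot('wrist','w3');K,R,t=C
p=K@(R@np.array([501,-292,48])+t);p=p[:2]/p[2];print(p);ring2(C,im,p)
E
```

```text
5.0 [ 434.63548703 -327.91945036  139.94893774] [-3.04472334e+00 -7.71345545e-01  2.61106007e-04] [-0.05573344 -0.5974324  -2.38045485] [ 0.0569543  -0.00120337 -0.05759581] 16.31574835147785
[278.18952419 109.07463034]
ring [ 240   68   78   82 4286] 500.51849365234375 -292.2128601074219 30.591142654418945
  hole 83 20.8 28.4
  hole 69 20.3 116.5
  hole 61 20.4 -58.0
  hole 50 19.5 -151.5
holes mean [ 501.24564305 -291.84846441] 28.861235940011476
```

View pics/w3.png

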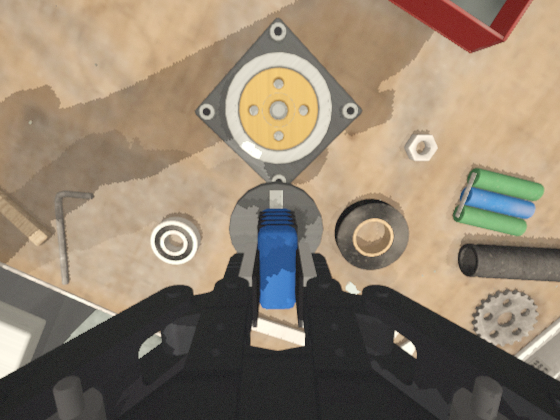

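The wrist view shows the ring at (279,110) with its holes aligned to the tool axes, and the held disc's edge arc at x 230–322, top row 182. I'll measure the disc centre relative to the TCP.

```bash
python3 - <<'E'
from r import *
from scipy.optimize import least_squares
C,im=load('w3');K,R,t=C;tcp=np.array([434.6,-327.9]);y=np.radians(28.44);X=np.array([np.cos(y),np.sin(y)]);Y=np.array([X[1],-X[0]])
g=cv2.GaussianBlur(im,(3,3),0).astype(float)
for z in(119.3,):
    P=[]
    for a in np.radians(np.r_[-85:-20:5,20:86:5]):
        d=np.cos(a)*X+np.sin(a)*Y;rr=np.arange(25,36,.5);v=[]
        for r in rr:
            q=K@(R@np.array([*(tcp+r*d),z])+t);q=q[:2]/q[2];v.append(cv2.getRectSubPix(im,(1,1),tuple(q))[0,0].astype(float))
        v=np.array(v);e=np.linalg.norm(v[2:]-v[:-2],axis=1);k=e.argmax();P.append((a,rr[k+1],e[k]))
    P=np.array(P);print(P[:,1],P[:,2].round())
    Q=np.c_[P[:,1]*np.cos(P[:,0]),P[:,1]*np.sin(P[:,0])]
    s=least_squares(lambda c:np.hypot(*(Q-c[:2]).T)-c[2],[0,0,30],loss='soft_l1');print(s.x)
    s=least_squares(lambda c:np.hypot(*(Q-c[:2]).T)-30,[0,0],loss='soft_l1');print(s.x,s.fun.round(1))
E
```

```text
[31.5 31.  31.5 31.5 31.5 31.5 32.  32.  32.  32.  32.5 32.  32.  30.5
 30.5 30.5 30.  29.5 29.5 29.  28.5 28.5 28.5 28.5 28.5 28.  35. ] [ 87.  79.  94.  72.  79.  82. 102. 124. 128. 137. 143. 135. 131. 110.
 133. 138. 130. 125. 134.  96.  91.  97.  89.  75.  52.  67. 124.]
[ 1.83970436 -1.63646581 29.49391248]
[ 1.09173241 -1.61855679] [-0.2 -0.8 -0.3 -0.4 -0.4 -0.4  0.   0.1  0.1  0.1  0.7  0.3  0.3  0.1
  0.3  0.4  0.1 -0.2 -0.1 -0.4 -0.7 -0.6 -0.4 -0.3 -0.2 -0.6  6.5]
```

Emit:
carry_out([
  [0.015,0,0],
  [0.04,0.001,0],
  [0.062,0.002,0.005],
  [0.074,0.002,0.02],
  [0.074,0.002,0.038],
  [0.074,0.002,0.046],
  [0.074,0.002,0.046],
], spin=[0,0,0,0,0,0,0])

```text
time_s: 5.92
tcp_pos: [498.8, -294.7, 92.5]
tool_rot: [-3.043, -0.771, 0.005]
ft_force: [-0.5, -0.6, -2.2]
width: 16.1
finger_force: 71.4
```

Emit:
carry_out([
  [0,0,0.0015],
  [0,0,0.003],
  [0,0,0.0045],
  [0,0,0.006],
  [0,0,0.007],
  [0,0,0.007],
], spin=[0,0,0,0,0,0])

```text
time_s: 6.68
tcp_pos: [500.8, -294.3, 87.1]
tool_rot: [-3.045, -0.774, 0.0]
ft_force: [0.5, -0.2, -1.5]
width: 16.0
finger_force: 71.4
```

Emit:
carry_out([
  [0,0,0.001],
  [0,0,0.002],
  [0,0,0.003],
  [0,0,0.003],
], spin=[0,0,0,0])

```text
time_s: 7.18
tcp_pos: [500.8, -294.4, 84.0]
tool_rot: [-3.045, -0.774, 0.0]
ft_force: [0.1, 0.6, -2.4]
width: 16.3
finger_force: 71.4
```

No resistance with the tips below the ring face, so the prongs appear to be going into the holes. I'll keep going down.

Emit:
carry_out([
  [0,0,0.001],
  [0,0,0.002],
  [0,0,0.003],
  [0,0,0.004],
  [0,0,0.005],
  [0,0,0.005],
], spin=[0,0,0,0,0,0])

```text
time_s: 7.92
tcp_pos: [500.8, -294.4, 79.0]
tool_rot: [-3.045, -0.774, 0.0]
ft_force: [-0.9, 1.3, -2.2]
width: 16.1
finger_force: 71.4
```

```bash
python3 - <<'E'
from r import *
s=bot.state();print(s['time_s'],s['tcp_pos'],s['ft_force'],s['ft_torque'],s['joint_pos'])
C,im=shot('side','s4');a=im[210:300,235:345,::-1]
C,im=shot('scene','k4');b=im[195:285,215:325,::-1]
cv2.imwrite('pics/c4.png',cv2.resize(np.hstack([a,b]),(800,328),interpolation=2))
E
```

```text
7.925 [ 500.816345   -294.36844335   79.04408242] [-0.86130435  1.27056427 -2.1827863 ] [-0.02089601 -0.02201801 -0.0304153 ] [ 0.68787653  0.419186   -0.27310792  1.8578412   0.14241185  0.88372905
 -0.72634478]
```

View pics/c4.png

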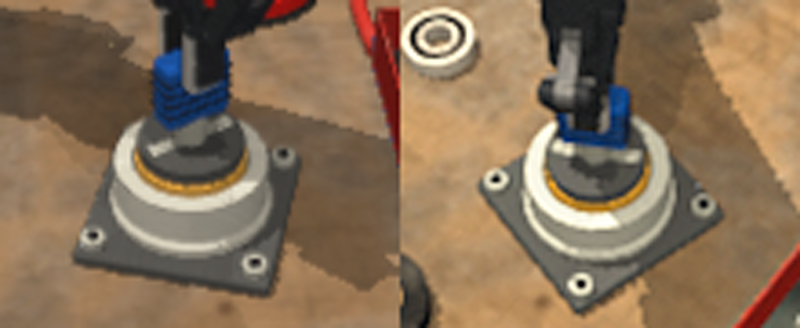

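Both views show the disc lying on the ring all round, so the prongs are in, about 9.6 mm deep. Now I'm turning clockwise.

Emit:
carry_out([
  [0,0,0],
  [0,0,0],
  [0,0,0],
  [0,0,0],
  [0,0,0],
  [0,0,0],
  [0,0,0],
  [0,0,0],
  [0,0,0],
], spin=[0.06,0.13,0.2,0.27,0.34,0.41,0.48,0.55,0.6])

```text
time_s: 9.15
tcp_pos: [500.4, -294.1, 79.2]
tool_rot: [-3.137, 0.16, 0.002]
ft_force: [-0.8, 0.4, -1.2]
width: 16.4
finger_force: 71.5
```

```bash
cat > st.py <<'E'
from r import *
s=bot.state();r=s['tool_rot'];print(s['time_s'],s['tcp_pos'].round(1),s['ft_force'].round(1),s['ft_torque'].round(3),s['joint_pos'].round(2)[6],'yaw',np.degrees(2*np.arctan2(r[1],r[0]))%180,s['width'])
E
python3 st.py
```

```text
9.15 [ 500.4 -294.1   79.2] [-0.8  0.4 -1.2] [0.02  0.244 0.228] -1.28 yaw 174.15108081743955 16.423854759794775
```

Emit:
carry_out([
  [0,0,0],
  [0,0,0],
  [0,0,0],
  [0,0,0],
], spin=[0.05,0.1,0.14,0.14])

```text
time_s: 9.65
tcp_pos: [500.4, -294.1, 79.1]
tool_rot: [-3.118, 0.379, 0.002]
ft_force: [-1.5, 1.2, -1.5]
width: 16.3
finger_force: 71.6
```

```bash
python3 st.py
```

```text
9.65 [ 500.4 -294.1   79.1] [-1.5  1.2 -1.5] [0.234 0.477 0.165] -1.41 yaw 166.15308468097834 16.278884509111695
```

Emit:
carry_out([
  [0,0,0],
  [0,0,0],
  [0,0,0],
], spin=[0.03,0.06,0.06])

```text
time_s: 10.02
tcp_pos: [500.5, -294.1, 79.1]
tool_rot: [-3.105, 0.473, 0.002]
ft_force: [-3.3, 1.3, 1.5]
width: 16.3
finger_force: 71.7
```

```bash
python3 st.py
```

```text
10.025 [ 500.5 -294.1   79.1] [-3.3  1.3  1.5] [0.36  0.679 0.228] -1.46 yaw 162.66395325825397 16.298984447749362
```

Emit:
carry_out([
  [0,0,0],
  [0,0,0],
  [0,0,0],
], spin=[0.02,0.04,0.04])

```text
time_s: 10.4
tcp_pos: [500.6, -294.1, 79.1]
tool_rot: [-3.095, 0.535, 0.001]
ft_force: [-3.5, 0.9, 1.0]
width: 16.1
finger_force: 71.8
```

```bash
python3 st.py
```

```text
10.4 [ 500.6 -294.1   79.1] [-3.5  0.9  1. ] [0.535 0.819 0.26 ] -1.5 yaw 160.3795688474221 16.075992152516342
```

Emit:
carry_out([
  [0,0,0],
  [0,0,0],
  [0,0,0],
], spin=[0.02,0.04,0.04])

```text
time_s: 10.78
tcp_pos: [500.6, -294.2, 79.0]
tool_rot: [-3.084, 0.597, 0.001]
ft_force: [-3.8, 2.0, 0.8]
width: 16.0
finger_force: 71.8
```

```bash
python3 st.py
```

```text
10.775 [ 500.6 -294.2   79. ] [-3.8  2.   0.8] [0.595 0.909 0.234] -1.54 yaw 158.08412626688528 15.96346046962989
```

Emit:
carry_out([
  [0,0,0],
  [0,0,0],
  [0,0,0],
], spin=[0.02,0.04,0.04])

```text
time_s: 11.15
tcp_pos: [500.7, -294.2, 79.0]
tool_rot: [3.072, -0.657, -0.001]
ft_force: [-3.5, 1.9, 0.1]
width: 16.4
finger_force: 72.0
```

```bash
python3 st.py
```

```text
11.15 [ 500.7 -294.2   79. ] [-3.5  1.9  0.1] [0.562 1.094 0.627] -1.57 yaw 155.863499297714 16.374670846734446
```

Emit:
carry_out([
  [0,0,0],
  [0,0,0],
], spin=[0.005,0.005])

```text
time_s: 11.4
tcp_pos: [500.7, -294.3, 79.1]
tool_rot: [-3.07, 0.665, 0.001]
ft_force: [-3.8, 2.6, 0.2]
width: 16.1
finger_force: 72.1
```

```bash
python3 st.py
```

```text
11.4 [ 500.7 -294.3   79.1] [-3.8  2.6  0.2] [0.671 1.153 0.659] -1.58 yaw 155.55617118049247 16.053643320511892
```

At the stop: 0.65 N m, steady. I'm easing off and lifting out.

Emit:
carry_out([
  [0,0,0],
  [0,0,0],
  [0,0,-0.003],
  [0,0,-0.006],
  [0,0,-0.01],
  [0,0,-0.015],
  [0,0,-0.025],
  [0,0,-0.045],
  [0,0,-0.06],
  [0,0,-0.06],
], spin=[-0.02,-0.035,-0.035,-0.035,-0.035,-0.035,-0.035,-0.035,-0.035,-0.035])

```text
time_s: 12.65
tcp_pos: [502.9, -295.5, 141.7]
tool_rot: [3.08, -0.612, 0.008]
ft_force: [0.5, -0.1, -1.0]
width: 16.3
finger_force: 71.4
```

```bash
python3 st.py
```

```text
12.65 [ 502.9 -295.5  141.7] [ 0.5 -0.1 -1. ] [ 0.048 -0.012 -0.067] -1.54 yaw 157.51816277160208 16.31480044792206
```

Emit:
carry_out([
  [-0.003,-0.02,0],
  [-0.008,-0.055,0],
  [-0.014,-0.093,0],
  [-0.02,-0.13,0],
  [-0.026,-0.17,0],
  [-0.031,-0.205,0],
  [-0.034,-0.223,0],
  [-0.035,-0.229,0],
  [-0.035,-0.229,0],
  [-0.035,-0.229,0],
], spin=[-0.07,-0.15,-0.23,-0.31,-0.39,-0.47,-0.541,-0.541,-0.541,-0.541])

```text
time_s: 13.9
tcp_pos: [555.7, -71.6, 139.0]
tool_rot: [3.132, 0.228, -0.001]
ft_force: [0.0, -0.7, -2.1]
width: 15.7
finger_force: 71.4
```

```bash
python3 st.py; python3 - <<'E'
from r import *
for n,p in [('scene',(269,240)),('side',(288,252))]:
    C,im=shot(n,n+'5');
    try: ring2(C,im,p)
    except Exception as e: print(e)
C,im=shot('wrist','w5')
m,c,st=blob(masks(im)['red'],(275,200));print(c,st,circ(C,m,16))
E
```

```text
13.9 [555.7 -71.6 139. ] [ 0.  -0.7 -2.1] [-0.038  0.022  0.004] -1.46 yaw 8.343078539703487 15.66957707481504
ring [254 228  30  24 514] 500.8702697753906 -294.26885986328125 31.17441177368164
  hole 6 18.9 -110.3
  hole 6 19.3 -15.6
holes mean [ 506.86026852 -305.75176018] -17.968585661176032
ring [272 242  31  20 436] 500.9750061035156 -294.3030700683594 31.261518478393555
  hole 7 22.2 74.6
  hole 8 20.3 158.7
  hole 8 19.1 -11.7
  hole 8 18.4 -109.4
holes mean [ 500.86416488 -292.41418234] -16.94639164468563
[275.73699562 169.74914925] [ 232  146   87   59 2057] ((558.75048828125, -68.02239227294922), 40.90343475341797)
```

View pics/w5.png

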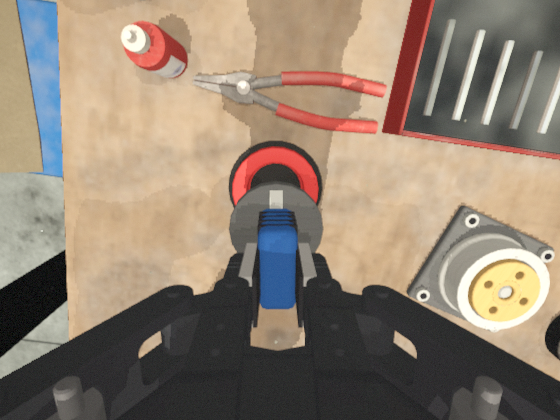

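The wrist view shows the spanner still straight in the grip above the stand at (276,180), and the ring at (507,290). Before releasing, I'll check the hole angle more precisely.

```bash
python3 - <<'E'
from r import *
C,im=load('w5');ring2(C,im,(506,291));blues(C,im,(276,260),174)
C,im=load('w2');blues(C,im,(276,260),84)
C,im=load('w3');blues(C,im,(276,260),177)
E
```

```text
ring [ 472  262   68   59 2780] 501.63311767578125 -290.0644836425781 30.852922439575195
  hole 45 19.8 -22.9
  hole 45 18.3 73.3
  hole 41 21.6 -108.4
  hole 40 20.3 166.7
holes mean [ 500.8668241  -291.57166965] -17.82834067175064
blue (558.610107421875, -70.40867614746094) (43.265602111816406, 17.43761444091797) 8.356891632080078
blue (563.0050659179688, -68.46524047851562) (47.76111602783203, 17.112836837768555) 8.556434631347656
blue (440.4580078125, -324.2218017578125) (47.886783599853516, 17.146997451782227) 28.458908081054688
```

The ring turned about 46° (0.81 rad). That fits a stop at 0.9 from a start near 0.09, so I'm seating the spanner now.

Emit:
carry_out([
  [0.001,-0.001,0.015],
  [0.001,-0.001,0.04],
  [0.001,-0.001,0.062],
  [0.001,-0.001,0.075],
  [0.001,-0.001,0.082],
  [0.001,-0.001,0.087],
  [0.001,-0.001,0.09],
  [0.001,-0.001,0.0915],
  [0.001,-0.001,0.0915],
], spin=[0,0,0,0,0,0,0,0,0])

```text
time_s: 15.18
tcp_pos: [557.2, -68.3, 48.0]
tool_rot: [3.133, 0.234, 0.001]
ft_force: [-0.2, -0.1, -2.1]
width: 16.3
finger_force: 71.4
```

```bash
python3 st.py
```

```text
15.175 [557.2 -68.3  48. ] [-0.2 -0.1 -2.1] [0.019 0.046 0.047] -1.51 yaw 8.526939481888297 16.267692298507427
```

Emit:
carry_out([
  [0,0.001,0.0005],
  [0,0.001,0.001],
  [0,0.001,0.0015],
  [0,0.001,0.0015],
], spin=[0,0,0,0])

```text
time_s: 15.68
tcp_pos: [557.4, -69.4, 46.7]
tool_rot: [3.133, 0.234, 0.001]
ft_force: [-1.2, 0.2, 0.7]
width: 16.1
finger_force: 71.9
```

```bash
python3 st.py
```

```text
15.675 [557.4 -69.4  46.7] [-1.2  0.2  0.7] [-0.081  0.207 -0.024] -1.5 yaw 8.52703332438135 16.10199723029281
```

The spanner's weight is on the stand. I'll release it and retreat.

Emit:
carry_out([
  [0,0,0],
  [0,0,0],
  [0,0,0],
  [0,0,0],
  [0,0,0],
  [0,0,0],
  [0,0,0],
], spin=[0,0,0,0,0,0,0], gripper=100)

```text
time_s: 16.55
tcp_pos: [557.1, -69.3, 46.2]
tool_rot: [-3.133, -0.234, -0.0]
ft_force: [0.0, 0.6, -0.6]
width: 85.3
finger_force: 0.0
```

Emit:
carry_out([
  [0,0,-0.01],
  [0,0,-0.03],
  [0,0,-0.06],
  [0,0,-0.1],
  [-0.03,0,-0.14],
  [-0.056,0,-0.16],
  [-0.056,0,-0.16],
  [-0.056,0,-0.16],
], spin=[0,0,0,0,0,0,0,0])

```text
time_s: 17.55
tcp_pos: [502.0, -77.4, 206.2]
tool_rot: [3.133, 0.234, 0.001]
ft_force: [-0.9, -0.3, 0.1]
width: 85.3
finger_force: 0.0
```

```bash
python3 st.py; python3 - <<'E'
from r import *
C,im=shot('wrist','w6');K,R,t=C
p=K@(R@np.array([557,-69,16])+t);p=p[:2]/p[2];print(p)
m,c,st=blob(masks(im)['red'],p);print('red',circ(C,m,16));blues(C,im,p,84)
for n,p in [('scene',(269,240)),('side',(288,252))]:
    C,im=shot(n,n+'6');ring2(C,im,p)
a=cv2.imread('pics/w6.png')[40:260,150:430];b=cv2.imread('pics/side6.png')[150:260,240:380]
cv2.imwrite('pics/c6.png',np.hstack([cv2.resize(a,(400,314)),cv2.resize(b,(400,314),interpolation=2)]))
E
```

```text
17.55 [502.  -77.4 206.2] [-0.9 -0.3  0.1] [-0.026 -0.01   0.06 ] -1.39 yaw 8.539586487608517 85.33122509954276
[277.76608878 130.6860085 ]
red ((557.6869506835938, -68.10342407226562), 41.12675476074219)
blue (557.5026245117188, -67.67662048339844) (38.363948822021484, 16.92618179321289) 8.04919719696045
ring [254 228  30  24 506] 500.8702697753906 -294.26885986328125 31.17441177368164
  hole 6 21.1 160.2
  hole 6 18.9 -110.3
  hole 6 19.3 -15.6
holes mean [ 498.24436457 -299.54067338] -18.585093371307227
ring [272 242  31  20 435] 500.7669372558594 -294.1650085449219 31.29678726196289
  hole 8 21.5 73.9
  hole 8 20.0 158.8
  hole 8 19.3 -11.9
  hole 8 18.5 -108.6
holes mean [ 500.83664389 -292.55420598] -16.975119306798774
```

View pics/c6.png

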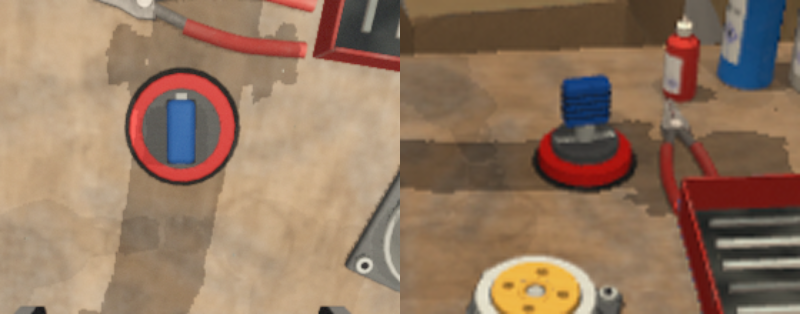

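The spanner stands upright and centred in its stand, and the ring is still at its stop angle. I'm handing in.

```bash
python3 -c "
from plant import bot
print(bot.hand_in())"
```

```text
the job is handed in; nothing more can be done
None
```

I turned the lock ring clockwise about 46° to its stop, where the torque reached about 0.65 N m (above the 0.5 you call plenty, below the 1 N m that counts as forcing), put the spanner back upright in its stand and handed the job in at about 18 s; hand-in returned no verdict.

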